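# Hold a load cell at its check force with a spring balance

## Robot

A 6-joint arm with a two-finger parallel gripper is mounted at the origin on a cart in front of the work surface, level with it; the furniture and walls round the work are solid. World frame = base frame: x ahead of the robot, y to its left, z up, the work surface at z = 0. Lengths are in m, angles in rad, forces in N, time in s.
With the tool pointing down it reaches from about 0.325 to 0.9 m from the base axis. Payload 6.1 kg.
Tool frame: the origin (TCP) lies between the finger pads; the fingertips stand 17 mm ahead of it and the grasp point (between the pads) lies 2 mm behind it (r.tips_ahead is the distance from the TCP to the fingertips, in m); z points along the fingers, y is the line along which they close (so a half turn about z gives the same grasp; the last joint's range is limited). The gripper opens to 85 mm and grips with 20 to 120 N. Pads are 22 mm wide; open, the fingers measure 114 mm over their backs; the gripper's body (76 mm by 85 mm) begins 54 mm behind the grasp point. The pads swing forward as they close: fully open they stand 13 mm farther back than shut.
Start: joints at [-1.397, 0.22, 1.526, -0, 1.395, -0.126], TCP at [0.185, -0.597, 0.248] pointing down, gripper open.
Joint ranges: [-2.98, 2.98], [-0.91, 2.08], [0.09, 2.57], [-1.24, 4.39], [0.2, 2.65], [-2.68, 2.68]. Speed limits (rad/s): [2.57, 2.57, 3.01, 3.14, 3.14, 3.14].

## Interface

Orientations are given as a unit quaternion [x, y, z, w].
In Python, from workcell import monitor, viewer, r gives the robot as it stands.
- The arm moves only by the tool apply_moves, never from a script. Its argument "deltas" is a list of rows, each an object with "gripper": the closure, from -1 (fully open) to 1 (shut); "translation": the shift along the world's x, y, z in parts of the range, where 1.0 means 1 m, a list of three; "rotation": the turn, a rotation vector about the world's x, y, z in fractions of the full range, 1 being pi/2 rad, a list of three. In form: [{"gripper": gripper, "translation": [tx, ty, tz], "rotation": [wx, wy, wz]}, ...]. A call has 1 to 8 rows; each row is the pose to reach, as a shift and turn from the pose commanded when the call began; what a row does not reach only later rows make up. A row lasts 1/10 s, in which the tool goes at most 50 mm and 8.59 degrees, less where a joint would pass 70% of its speed; a pose out of reach is approached as far as the arm can. No shift or turn number may pass 1 either way. A call with a gripper value outside its range is refused whole. The fingers move at their own pace and stop on an object; "newtons" is the grip in N (left out, the last holds). Time passes only in rows, so rows that repeat a pose let the fingers close. It gives the time, the measured TCP pose, the force, the opening and the grip force at its end, in the units of the state.
- monitor.sense(): the state, without advancing time (a new reading comes with each control period).
- viewer.capture(name): name is "scene" or "top"; returns (picture, depth): 384x512x3 uint8, red, green, blue; 384x512 float32, m along the optical axis (not along the pixel's ray), 0 where there is no reading.
- viewer.get_calibration(name): a dict with "intrinsics" (3x3 intrinsics, pixels), "cam_to_world" (4x4, takes a point from camera to world coordinates). Camera axes: x right, y down, z forward; pixel columns grow to the right and rows downward; lengths in m; the calibration is good to about 2 mm. A picture is of the moment at which its call begins. get_calibration takes no time and is no camera call.
- r.close_job(): hands the job in; it is judged then, once.
The state is a dict: "time_s": time; "joint_pos": joint angles; "joint_vel": joint speeds; "effort": joint torques, N m; "eef_pos": TCP position; "orientation": TCP orientation; "force": force on the tool from outside, world axes, zero at the start; "wrist_torque": the same for the moment, N m; "opening": opening from 0.0 (shut) to 1.0 (fully open); "finger_force": force on a finger pad.
Only numpy, scipy, OpenCV 4.12 (cv2) and the standard library are available. Lean on these libraries where they do the work, as an engineer would, in place of code of your own. Each camera call takes 0.05 s, during which the arm holds its last target. There are 200 camera calls.

## Task

Check the load cell in the bench stand. First flip the toggle of its separate readout from off to on while nothing pulls on the cell, because it zeroes itself as it starts; then take the pull ring of the spring balance and draw its rod out against the spring until the rod's pointer stands level with the blade of the cursor on the scale, without running well past it. Hold it steady there for at least two seconds while the reading settles and finish like that, still gripping the ring against the spring; leave the cursor where it is set and the other things on the bench undisturbed.

Things in the scene. Friction and masses are not known exactly. Their poses are not given: they have to be found in the camera images.
- stand: fixed check stand: aluminium base plate 310 x 95 mm, top at 16 mm; at its rear end a grey bracket with a steel S-shaped load cell and a radio box (top at 132 mm); before it a level spring balance tube, 29 mm thick, and beside the rod a scale rail. Origin under the plate's middle; -x: the way the rod is drawn, +y: the rail's side. The rod's axis is at y = 0, 75 mm up, the tube's mouth at x = -34 mm
- pull_ring (a point): centre of the steel ring at the rod's end, 75 mm above the bench; ring 44 mm outside, 24 mm inside, bar 10 mm thick, standing in the stand's x-z plane: pinch it from above across the stand's y. Rod in, it is at x = -100 mm of the stand; it moves to -x with the rod. The pointer arm is 41 mm behind it; only rail and cursor (up to 54 mm above the bench) are below it
- pointer (a point): lower end of the rod's pointer, a black finger 4 mm thick (x) and 5 mm wide that hangs from a collar on the rod towards the scale rail, 48 mm above the bench; moves with the rod. Axes as the stand's
- cursor_index (a point): top of the cursor's upright blade (3 mm thick in x, 5 mm wide, 54 mm above the bench), 8 mm farther out in the stand's y than the pointer. The cursor is a dark steel slider with a thumbscrew, clamped on the scale rail at the wanted pull. Pointer and blade are level when both have the same x in the stand's frame. Axes as the stand's
- pull_rod (a joint): how far the rod is drawn out of the tube, m: 0 = fully in (rest), stop at 0.080. The inner spring pulls it back with about 2 N at 0 and 150 N/m more (about 11 N at 0.060); friction 0.3 N. Released, it runs back in.
- cursor (a joint): where the cursor is clamped, m, on the same scale: the rod is at the cursor when joint pull_rod equals this value (it starts between 0.025 and 0.062)
- readout: the load cell's readout, fixed: grey and aluminium bench box 114 x 124 x 47 mm with a dark display and three keys on its top, toggle switch on its top towards the rear. Origin under its middle, -x its front (display side), z up.
- toggle_tip (a point): point on the axis of the toggle's steel lever, 34 mm from its pivot; lever 11 mm thick there and ends 5 mm beyond. The pivot is at x = 26, y = 0, z = 45 mm of the readout (box top at 42 mm, its end frames 47 mm). Off, the lever leans 0.4 rad to the readout's front (-x) and this point is 76 mm above the bench; on, it leans 0.4 rad to the rear (+x)
- toggle (a joint): toggle angle, rad: 0 = off (start), 0.8 = on. An over-centre spring holds it at either end (about 2 N at the tip to move it) and snaps it across past 0.4. It hinges about the readout's y axis.
- slide_box: bystander: closed blue slide box 89 x 98 x 36 mm, loose, origin under its middle
- specimen_cup: bystander: white-lidded specimen cup, 53 mm across, 62 mm tall, loose, origin under its middle
- coverslip_box: bystander: small white cardboard box 29 x 34 x 15 mm, loose, origin under its middle
- marker: bystander: black marker pen 137 mm long, 14 mm thick, loose, lying along its y, origin under its middle

How it is judged:
On the way, in this order (a step that is already met when the one before it is completed fails the run):
1. the readout's toggle is over at on, the rod still drawn in (value of joint toggle above 0.65 rad and value of joint pull_rod below 0.006 m), for 0.2 s.
2. the fingers hold the rod steady with its pointer level with the cursor (within 4 mm) for two seconds (value of joint toggle above 0.65 rad and x of pointer in the frame of cursor_index between -0.004 and 0.004 m and velocity of joint pull_rod between -0.01 and 0.01 m/s and contact force between the fingers and pull_rod above 2 N), for 2 s.
At the end, for the whole second after the job is handed in: The toggle is at on (over 0.65 rad), the pointer is level with the cursor's blade along the rod within 4 mm and at rest (under 10 mm/s), held there by the fingers alone against the spring (over 2 N between fingers and rod) (all of step 2); the arm keeps its last pose, push and grip.
It fails at once if the rod is drawn out (over 10 mm) while the readout is off (value of joint pull_rod above 0.01 m and value of joint toggle below 0.4 rad).
It fails at once if the pointer runs more than 12 mm past the cursor (x of pointer in the frame of cursor_index below -0.012 m).
It fails at once if the cursor is shifted by more than 3 mm (distance of cursor_index from where it was at the start of the episode above 0.003 m).
It fails at once if a bystander is moved by more than 30 mm (distance of any of slide_box, specimen_cup, coverslip_box, marker from where it was at the start of the episode above 0.03 m).
It also fails if it takes over 61 s, if anything falls off the work surface, if the arm or the gripper's body presses on something with over 40 N, if the wrist force passes 120 N, or if a joint passes its speed limit or range.

## Working session

There is one attempt and no reset: what is moved stays moved. The work goes in short steps, Python scripts to look and compute and a tool call to move; the robot and the scene stay as the last step left them, time stands still between calls to the robot, and variables do not carry over. Pictures are saved under pics/ and viewed, at most 10 in all, crops included, and the job is handed in when it is done.

Besides the shell and the picture viewer there is one more tool, called after "Emit:" as name([rows], argument=value, ...), one row to a line, values as JSON. apply_moves: Moves the arm, as the interface text tells. Its arguments: {"type":"object","properties":{"deltas":{"type":"array","items":{"type":"object","properties":{"gripper":{"type":"number"},"translation":{"type":"array","items":{"type":"number"}},"rotation":{"type":"array","items":{"type":"number"}}}}},"newtons":{"type":"number"}},"required":["deltas"]}

```bash
mkdir -p pics
cat > h.py <<'E'
import numpy as np, cv2
from workcell import monitor, viewer, r
def grab(n,save=None):
    im,d=viewer.capture(n)
    np.savez(f'{n}.npz',im=im,d=d)
    if save: cv2.imwrite(f'pics/{save}.png',im[:,:,::-1])
    return im,d
def cal(n):
    c=viewer.get_calibration(n); return np.array(c['intrinsics']),np.array(c['cam_to_world'])
def pts(n,d):
    K,T=cal(n); v,u=np.mgrid[:d.shape[0],:d.shape[1]]
    P=np.stack([(u-K[0,2])/K[0,0]*d,(v-K[1,2])/K[1,1]*d,d],-1)
    return P@T[:3,:3].T+T[:3,3]
def ray(n,u,v):
    K,T=cal(n); return T[:3,3],T[:3,:3]@np.array([(u-K[0,2])/K[0,0],(v-K[1,2])/K[1,1],1])
def onz(n,u,v,z):
    o,q=ray(n,u,v); return o+q*(z-o[2])/q[2]
def two(n1,p1,n2,p2):
    o1,a=ray(n1,*p1);o2,b=ray(n2,*p2)
    s=np.linalg.lstsq(np.stack([a,-b],1),o2-o1,rcond=None)[0]
    x,y=o1+a*s[0],o2+b*s[1]; return (x+y)/2,np.linalg.norm(x-y)
E
python3 - <<'E'
from h import *
for n in('scene','top'):
    grab(n,n+'0'); K,T=cal(n); print(n,K.round(1).tolist(),T.round(3).tolist())
print(monitor.sense())
E
```

```text
scene [[475.5, 0.0, 251.4], [0.0, 475.5, 189.9], [0.0, 0.0, 1.0]] [[-0.857, -0.212, 0.47, 0.032], [-0.516, 0.356, -0.779, 0.726], [-0.002, -0.91, -0.414, 0.518], [0.0, 0.0, 0.0, 1.0]]
top [[472.2, 0.0, 262.8], [0.0, 472.2, 196.8], [0.0, 0.0, 1.0]] [[0.026, -0.995, 0.1, 0.441], [-1.0, -0.026, -0.005, -0.143], [0.008, -0.1, -0.995, 1.13], [0.0, 0.0, 0.0, 1.0]]
{'time_s': 0.1, 'joint_pos': array([-1.39709069e+00,  2.21191011e-01,  1.52751840e+00,  3.26147355e-05,
        1.39473642e+00, -1.26110329e-01]), 'joint_vel': array([ 1.54835717e-03, -2.79568221e-03, -2.08553053e-03, -2.63071729e-03,
        2.04527321e-04,  6.39891720e-05]), 'effort': array([ 8.39206677e-04, -4.98243499e+01, -3.90546727e+01, -1.30876106e-04,
        5.71655139e-03,  2.93486869e-05]), 'eef_pos': array([ 0.18449669, -0.59658628,  0.24727005]), 'orientation': array([ 9.88784829e-01,  1.49344246e-01, -6.00045537e-06, -9.26707429e-04]), 'force': array([-0.51649065, -1.29747877, -0.54475733]), 'wrist_torque': array([-0.03241819, -0.02520576, -0.04837463]), 'finger_force': 0.0, 'opening': 0.9980502737393702}
```

View pics/scene0.png

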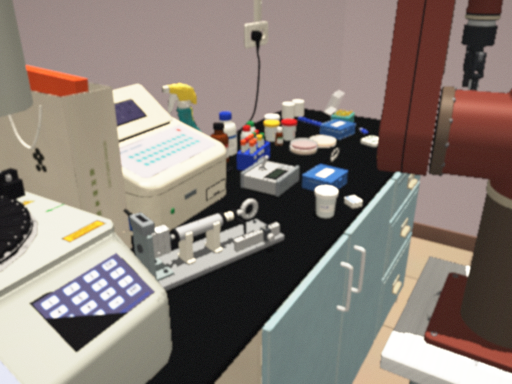

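View pics/top0.png

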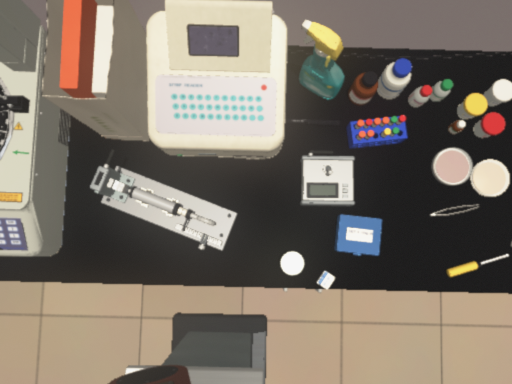

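The scene view shows the stand at about (205,240), its ring at (248,209) and the readout at (270,177). In the top view the stand is at (165,205), the ring near (205,221), the readout at (328,180), and its toggle near (327,170). I'll enlarge both views.

Run:
```python
from h import *
s=np.load('scene.npz')['im'];t=np.load('top.npz')['im']
f=lambda im,x,y,w,h,k:cv2.resize(im[y:y+h,x:x+w],(w*k,h*k),interpolation=cv2.INTER_CUBIC)
a=f(t,85,155,160,100,5)
cv2.imwrite('pics/c1.png',a[:,:,::-1])
b=np.hstack([f(s,200,150,100,110,4),f(t,290,140,100,110,4)])
cv2.imwrite('pics/c2.png',b[:,:,::-1])
```

```text
(no output)
```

View pics/c1.png

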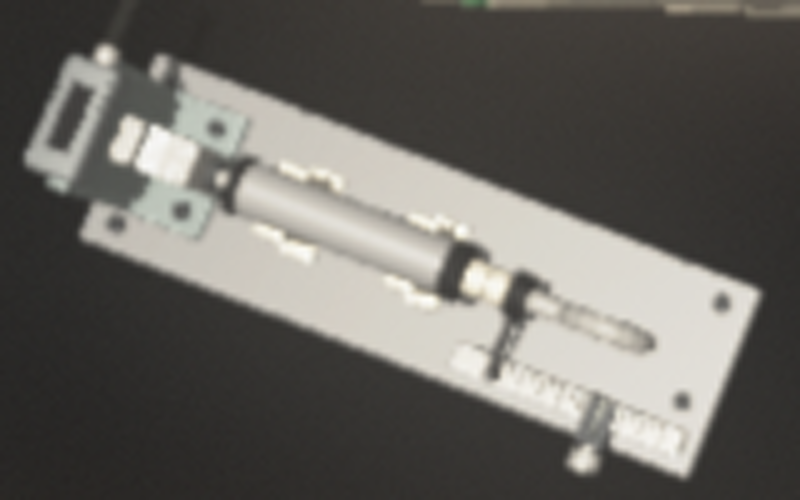

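View pics/c2.png

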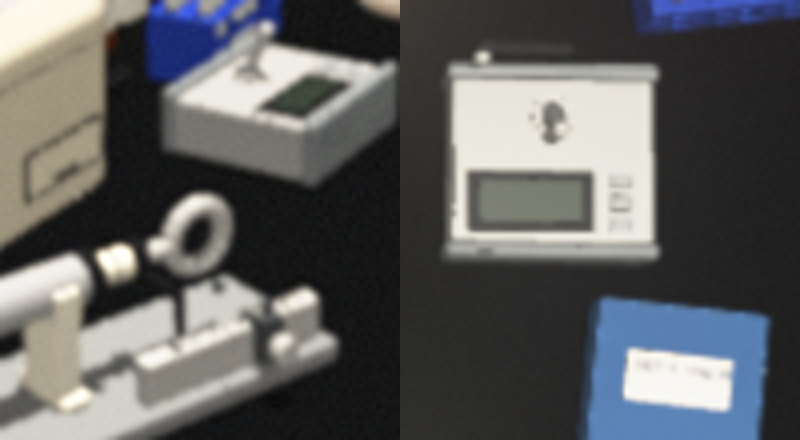

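The top crop shows the plate corners, the ring bar from (560,308) to (655,347), the pointer end near (494,372) and the cursor at (597,415). The second crop shows the toggle lever (scene about (262,32), top about (552,120)) and the ring centre (197,235) in the scene half.

Run:
```python
from h import *
C=lambda x,y,k,ox,oy:((x+.5)/k-.5+ox,(y+.5)/k-.5+oy)
t=lambda x,y:C(x,y,5,85,155); t2=lambda x,y:C(x-400,y,4,290,140); s=lambda x,y:C(x,y,4,200,150)
c=np.array([onz('top',*t(*p),.016)[:2] for p in[(762,290),(688,478),(80,237),(165,57)]])
print('plate',c.round(4).tolist(),c.mean(0).round(4),[np.linalg.norm(c[i]-c[(i+1)%4]).round(4) for i in range(4)])
ex=(c[2]+c[3]-c[0]-c[1]);ex/=np.linalg.norm(ex);ey=np.array([-ex[1],ex[0]]);o=c.mean(0)
print('ex',ex,'yaw',np.arctan2(ex[1],ex[0]))
L=lambda p:(round((p[:2]-o)@ex,4),round((p[:2]-o)@ey,4))
R,e=two('top',t(607,328),'scene',s(197,235));print('ring',R,e,L(R))
R2=o-0.1*ex;print('ring pred',R2)
print('ringz75',L(onz('top',*t(607,328),.085)))
print('pointer',L(onz('top',*t(494,373),.048)),'cursor',L(onz('top',*t(597,400),.054)),L(onz('top',*t(597,430),.054)))
q=np.array([onz('top',*t2(*p),.047)[:2] for p in[(448,65),(658,68),(658,256),(444,256)]]);ro=q.mean(0)
print('readout',q.round(4).tolist(),ro,[np.linalg.norm(q[i]-q[(i+1)%4]).round(4) for i in range(4)])
rx=(q[0]+q[1]-q[2]-q[3]);rx/=np.linalg.norm(rx);print('rx',rx,'pivot',ro+.026*rx,'tip',ro+(.026-.034*np.sin(.4))*rx)
print('tip tri',two('top',t2(557,128),'scene',s(266,28)))
for n in('top','scene'):
  P=pts(n,np.load(n+'.npz')['d'])
  if n=='top':
    m=(P[...,2]>.055)&(np.linalg.norm(P[...,:2]-ro,axis=-1)<.05);print(n,m.sum(),P[m].mean(0),P[m].max(0),P[m].min(0))
    m=(P[...,2]>.06)&(np.linalg.norm(P[...,:2]-R2,axis=-1)<.03);print(n,m.sum(),P[m].mean(0),P[m].max(0),P[m].min(0))
  else:
    for z,cn in((.055,ro),(.05,R2)):
      m=(P[...,2]>z)&(np.linalg.norm(P[...,:2]-cn,axis=-1)<.04);print(n,m.sum(),P[m].mean(0),P[m].max(0),P[m].min(0))
```

```text
plate [[0.5134, -0.0884], [0.4242, -0.0565], [0.53, 0.2343], [0.617, 0.1991]] [0.5211 0.0721] [np.float64(0.0947), np.float64(0.3095), np.float64(0.0939), np.float64(0.3057)]
ex [0.34036045 0.94029504] yaw 1.223496113425992
ring [ 0.49025992 -0.02302041  0.07587424] 0.0009448758066045701 (np.float64(-0.1), np.float64(-0.0033))
ring pred [ 0.48710944 -0.02190671]
ringz75 (np.float64(-0.1007), np.float64(-0.0036))
pointer (np.float64(-0.0559), np.float64(0.0341)) cursor (np.float64(-0.105), np.float64(0.0282)) (np.float64(-0.1101), np.float64(0.0407))
readout [[0.6474, -0.2361], [0.649, -0.3584], [0.5391, -0.3591], [0.5359, -0.2358]] [ 0.59286216 -0.29736389] [np.float64(0.1223), np.float64(0.1099), np.float64(0.1234), np.float64(0.1116)]
rx [0.99999869 0.00162023] pivot [ 0.61886213 -0.29732176] tip [ 0.60562192 -0.29734322]
tip tri (array([ 0.60519122, -0.29602865,  0.08022426]), np.float64(0.0037292332499474392))
top 25 [ 0.60954419 -0.29597876  0.07585136] [ 0.61843106 -0.29157596  0.08553467] [ 0.60303971 -0.30007851  0.06022809]
top 98 [ 0.4914913  -0.01917224  0.08993222] [0.50365897 0.00553972 0.09996006] [ 0.48027708 -0.04092059  0.07585597]
scene 36 [ 0.60783901 -0.29747986  0.06997034] [ 0.61573656 -0.29327075  0.08355861] [ 0.60020532 -0.30300992  0.05516464]
scene 238 [ 0.48905414 -0.01683629  0.07830688] [0.50329446 0.01620899 0.0987386 ] [ 0.47874715 -0.04150683  0.05588269]
```

The ring centre is about (0.490,-0.023,0.0755), and the toggle tip about (0.605,-0.297,0.077). I'm moving towards the toggle with the fingers shut.

Units first: turns go in shares of pi/2 rad. So -0.3 rad / 1.5708 = -0.191.

Emit:
apply_moves([
  {"gripper": 1, "translation": [0.04, 0.03, 0], "rotation": [0, 0, -0.0955]},
  {"gripper": 1, "translation": [0.08, 0.06, 0], "rotation": [0, 0, -0.191]},
  {"gripper": 1, "translation": [0.12, 0.09, 0], "rotation": [0, 0, -0.191]},
  {"gripper": 1, "translation": [0.16, 0.12, 0], "rotation": [0, 0, -0.191]},
  {"gripper": 1, "translation": [0.2, 0.15, 0], "rotation": [0, 0, -0.191]},
  {"gripper": 1, "translation": [0.24, 0.18, 0], "rotation": [0, 0, -0.191]},
  {"gripper": 1, "translation": [0.28, 0.21, 0], "rotation": [0, 0, -0.191]},
  {"gripper": 1, "translation": [0.32, 0.24, -0.02], "rotation": [0, 0, -0.191]},
], newtons=30)

```text
time_s: 0.9
eef_pos: [0.5025, -0.36, 0.233]
orientation: [1.0, 0.0, 0.002, 0.002]
force: [-0.4, -0.7, 0.6]
opening: 0.003
finger_force: 0.0
```

Emit:
apply_moves([
  {"gripper": 1, "translation": [0.03, 0.03, -0.02], "rotation": [0, 0, 0]},
  {"gripper": 1, "translation": [0.063, 0.06, -0.05], "rotation": [0, 0, 0]},
  {"gripper": 1, "translation": [0.063, 0.06, -0.085], "rotation": [0, 0, 0]},
  {"gripper": 1, "translation": [0.063, 0.06, -0.12], "rotation": [0, 0, 0]},
  {"gripper": 1, "translation": [0.063, 0.06, -0.15], "rotation": [0, 0, 0]},
  {"gripper": 1, "translation": [0.063, 0.06, -0.15], "rotation": [0, 0, 0]},
  {"gripper": 1, "translation": [0.063, 0.06, -0.15], "rotation": [0, 0, 0]},
])

```text
time_s: 1.6
eef_pos: [0.5624, -0.3004, 0.0802]
orientation: [1.0, -0.0, -0.001, -0.001]
force: [0.3, -0.0, 1.4]
opening: 0.001
finger_force: 0.0
```

Run:
```python
from h import *
print(monitor.sense()['eef_pos'])
s,_=grab('scene');t,_=grab('top')
f=lambda im,x,y,w,h,k:cv2.resize(im[y:y+h,x:x+w],(w*k,h*k),interpolation=cv2.INTER_CUBIC)
b=np.hstack([f(s,220,110,100,110,4),f(t,290,140,100,110,4)])
cv2.imwrite('pics/c3.png',b[:,:,::-1])
```

```text
[ 0.56238897 -0.30044094  0.08021471]
```

View pics/c3.png

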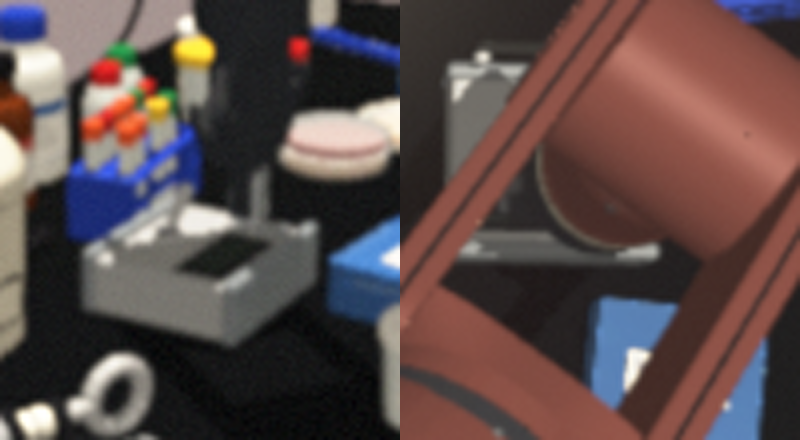

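The closed fingertips stand just in front of the lever (scene crop about (260,195)), above the box top. Next I push towards +x.

Emit:
apply_moves([
  {"gripper": 1, "translation": [0.01, 0.002, 0], "rotation": [0, 0, 0]},
  {"gripper": 1, "translation": [0.017, 0.002, 0], "rotation": [0, 0, 0]},
  {"gripper": 1, "translation": [0.024, 0.002, 0], "rotation": [0, 0, 0]},
  {"gripper": 1, "translation": [0.031, 0.002, 0], "rotation": [0, 0, 0]},
  {"gripper": 1, "translation": [0.037, 0.002, 0], "rotation": [0, 0, 0]},
  {"gripper": 1, "translation": [0.042, 0.002, 0], "rotation": [0, 0, 0]},
  {"gripper": 1, "translation": [0.044, 0.002, 0], "rotation": [0, 0, 0]},
  {"gripper": 1, "translation": [0.044, 0.002, 0], "rotation": [0, 0, 0]},
])

```text
time_s: 2.5
eef_pos: [0.6072, -0.2986, 0.0804]
orientation: [1.0, 0.0, 0.0, -0.0]
force: [-0.5, -0.4, 0.1]
opening: 0.0
finger_force: 0.0
```

Scaled: 0.98 rad / 1.5708 = 0.6239.

Emit:
apply_moves([
  {"gripper": 1, "translation": [-0.02, 0, 0.03], "rotation": [0, 0, 0]},
  {"gripper": 1, "translation": [-0.04, 0, 0.07], "rotation": [0, 0, 0.0891]},
  {"gripper": 0.5, "translation": [-0.05, 0.03, 0.12], "rotation": [0, 0, 0.1783]},
  {"gripper": 0, "translation": [-0.06, 0.07, 0.14], "rotation": [0, 0, 0.2674]},
  {"gripper": 0, "translation": [-0.07, 0.11, 0.14], "rotation": [0, 0, 0.3565]},
  {"gripper": 0, "translation": [-0.08, 0.14, 0.14], "rotation": [0, 0, 0.4456]},
  {"gripper": 0, "translation": [-0.09, 0.15, 0.14], "rotation": [0, 0, 0.5348]},
  {"gripper": 0, "translation": [-0.1, 0.16, 0.14], "rotation": [0, 0, 0.6239]},
])

```text
time_s: 3.3
eef_pos: [0.5062, -0.1375, 0.2208]
orientation: [0.881, 0.474, 0.0, 0.0]
force: [0.5, -0.1, -1.0]
opening: 0.495
finger_force: 0.0
```

Run:
```python
from h import *
print(monitor.sense()['eef_pos'])
s,_=grab('scene');t,_=grab('top')
f=lambda im,x,y,w,h,k:cv2.resize(im[y:y+h,x:x+w],(w*k,h*k),interpolation=cv2.INTER_CUBIC)
b=np.hstack([f(s,200,130,100,140,4),f(t,290,120,100,140,4)])
cv2.imwrite('pics/c4.png',b[:,:,::-1])
```

```text
[ 0.50624837 -0.1374864   0.2207675 ]
```

View pics/c4.png

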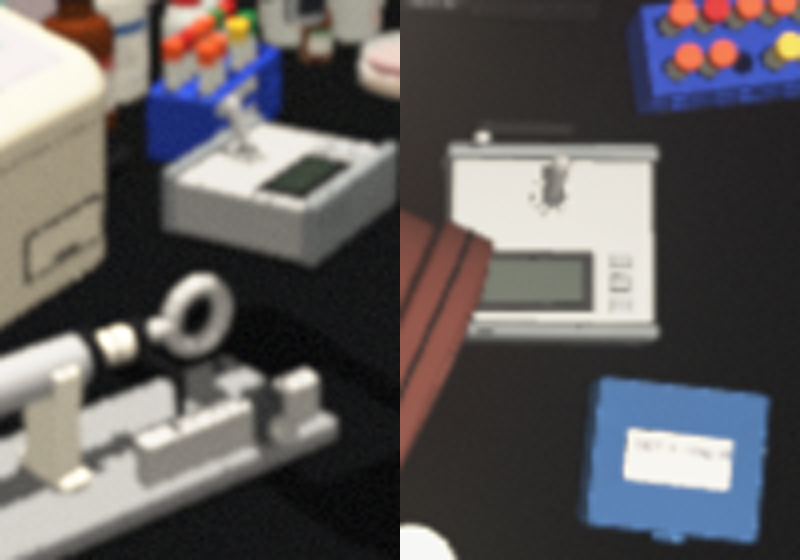

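The toggle now leans to the rear (top crop tip about (560,160)), so it is on. The ring hasn't moved. Next I go above the ring and then down.

Scaled: 0.236 rad / 1.5708 = 0.1502.

Emit:
apply_moves([
  {"gripper": 0, "translation": [-0.005, 0.04, 0], "rotation": [0, 0, 0.0764]},
  {"gripper": 0, "translation": [-0.012, 0.08, 0], "rotation": [0, 0, 0.1502]},
  {"gripper": 0, "translation": [-0.016, 0.115, 0], "rotation": [0, 0, 0.1502]},
  {"gripper": 0, "translation": [-0.016, 0.115, -0.02], "rotation": [0, 0, 0.1502]},
  {"gripper": 0, "translation": [-0.016, 0.115, -0.05], "rotation": [0, 0, 0.1502]},
  {"gripper": 0, "translation": [-0.016, 0.115, -0.08], "rotation": [0, 0, 0.1502]},
  {"gripper": 0, "translation": [-0.016, 0.115, -0.09], "rotation": [0, 0, 0.1502]},
  {"gripper": 0, "translation": [-0.016, 0.115, -0.09], "rotation": [0, 0, 0.1502]},
])

```text
time_s: 4.2
eef_pos: [0.4898, -0.0239, 0.129]
orientation: [0.822, 0.57, -0.001, -0.001]
force: [0.3, 0.2, 0.8]
opening: 0.497
finger_force: 0.0
```

Run:
```python
from h import *
print(monitor.sense()['eef_pos'])
s,_=grab('scene');t,_=grab('top')
f=lambda im,x,y,w,h,k:cv2.resize(im[y:y+h,x:x+w],(w*k,h*k),interpolation=cv2.INTER_CUBIC)
b=np.hstack([f(s,200,160,100,110,4),f(t,150,160,100,110,4)])
cv2.imwrite('pics/c5.png',b[:,:,::-1])
```

```text
[ 0.48983139 -0.02386432  0.12902423]
```

View pics/c5.png

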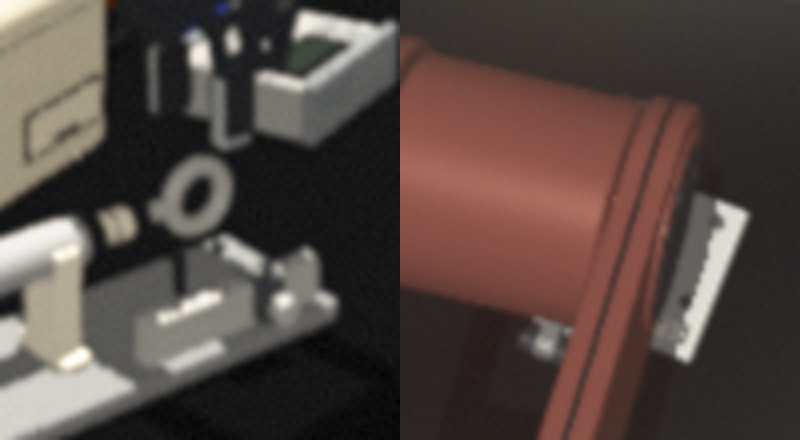

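The open fingers stand above the ring on both sides (scene crop (155,80) and (235,100), ring at (198,195)). I descend and pinch.

Emit:
apply_moves([
  {"gripper": 0, "translation": [0, 0.001, -0.02], "rotation": [0, 0, 0]},
  {"gripper": 0, "translation": [0, 0.001, -0.04], "rotation": [0, 0, 0]},
  {"gripper": 0, "translation": [0, 0.001, -0.048], "rotation": [0, 0, 0]},
  {"gripper": 0, "translation": [0, 0.001, -0.048], "rotation": [0, 0, 0]},
  {"gripper": 1, "translation": [0, 0.001, -0.048], "rotation": [0, 0, 0]},
  {"gripper": 1, "translation": [0, 0.001, -0.048], "rotation": [0, 0, 0]},
  {"gripper": 1, "translation": [0, 0.001, -0.048], "rotation": [0, 0, 0]},
  {"gripper": 1, "translation": [0, 0.001, -0.048], "rotation": [0, 0, 0]},
], newtons=80)

```text
time_s: 5.1
eef_pos: [0.4912, -0.0227, 0.084]
orientation: [0.821, 0.571, 0.0, 0.0]
force: [-3.7, 0.5, 6.5]
opening: 0.095
finger_force: 77.9
```

Run:
```python
from h import *
m=monitor.sense();print(m['eef_pos'],m['force'],m['opening'],m['finger_force'])
s,_=grab('scene')
f=lambda im,x,y,w,h,k:cv2.resize(im[y:y+h,x:x+w],(w*k,h*k),interpolation=cv2.INTER_CUBIC)
cv2.imwrite('pics/c6.png',f(s,210,180,90,70,8)[:,:,::-1])
```

```text
[ 0.4912428  -0.02274185  0.08402326] [-3.74256684  0.5328083   6.54794364] 0.09507149103425681 77.90391862392426
```

View pics/c6.png

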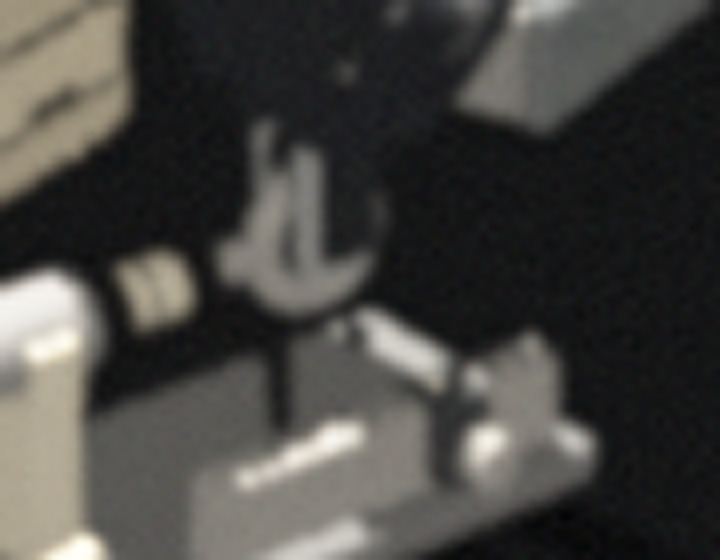

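The ring is firmly pinched (78 N, opening about 8 mm), with the pointer at crop (280,400) and the cursor near (455,420). The estimated draw is about 50 mm, so I draw 42 mm first and look again.

Emit:
apply_moves([
  {"gripper": 1, "translation": [-0.0017, -0.0047, 0], "rotation": [0, 0, 0]},
  {"gripper": 1, "translation": [-0.0034, -0.0094, 0], "rotation": [0, 0, 0]},
  {"gripper": 1, "translation": [-0.0054, -0.015, 0], "rotation": [0, 0, 0]},
  {"gripper": 1, "translation": [-0.0075, -0.0207, 0], "rotation": [0, 0, 0]},
  {"gripper": 1, "translation": [-0.0095, -0.0263, 0], "rotation": [0, 0, 0]},
  {"gripper": 1, "translation": [-0.0116, -0.032, 0], "rotation": [0, 0, 0]},
  {"gripper": 1, "translation": [-0.0143, -0.0395, 0], "rotation": [0, 0, 0]},
  {"gripper": 1, "translation": [-0.0143, -0.0395, 0], "rotation": [0, 0, 0]},
])

```text
time_s: 5.95
eef_pos: [0.4772, -0.0612, 0.084]
orientation: [0.821, 0.571, 0.001, -0.0]
force: [-0.5, 8.1, 5.3]
opening: 0.093
finger_force: 78.0
```

Run:
```python
from h import *
m=monitor.sense();print(m['eef_pos'],m['force'],m['opening'],m['finger_force'])
s,_=grab('scene');t,_=grab('top')
f=lambda im,x,y,w,h,k:cv2.resize(im[y:y+h,x:x+w],(w*k,h*k),interpolation=cv2.INTER_CUBIC)
b=np.hstack([f(s,230,190,60,70,8),f(t,180,200,38,70,8)])
cv2.imwrite('pics/c7.png',b[:,:,::-1])
```

```text
[ 0.47717215 -0.06122461  0.0839569 ] [-0.47634474  8.07839836  5.31340482] 0.09284481061372164 77.97827850328758
```

View pics/c7.png

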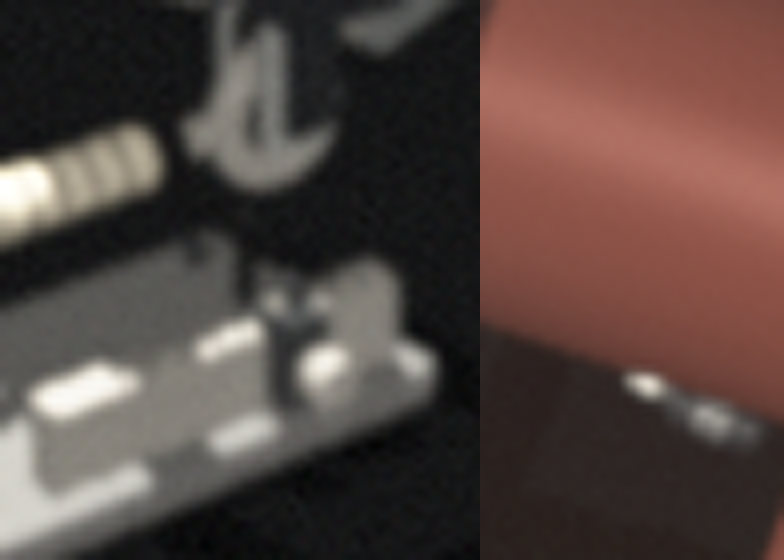

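The pointer at about (243,285) is just short of the cursor blade at about (265,275). One picture view is left, so I'll measure from depth and pixel values.

Run:
```python
from h import *
o=np.array([.5211,.0721]);a=1.2235;ex=np.array([np.cos(a),np.sin(a)]);ey=np.array([-ex[1],ex[0]])
q=np.load('scene.npz');P=pts('scene',q['d']);g=cv2.cvtColor(q['im'],cv2.COLOR_RGB2GRAY)
X=((P[...,:2]-o)@ex*1000).round().astype(int);Y=((P[...,:2]-o)@ey*1000+3).round().astype(int);Z=(P[...,2]*1000).round().astype(int)
for n,A in(('g',g),('X',X),('Y',Y),('Z',Z)):
    print(n,'     '+' '.join(f'{u:4d}' for u in range(254,276)))
    for v in range(216,236): print(v,' '.join(f'{k:4d}' for k in A[v,254:276]))
```

```text
g       254  255  256  257  258  259  260  261  262  263  264  265  266  267  268  269  270  271  272  273  274  275
216   16   20   20   18   22   25   30   26   21   22   22   25   24   20   21   21   21   19   20   20   20   23
217   20   21   24   23   20   24   28   28   23   22   21   17   24   19   24   17   23   21   23   22   23   14
218   28   38   34   33   27   24   23   23   23   24   16   21   19   24   24   21   18   22   20   20   24   23
219   41   56   58   54   43   31   21   18   20   21   19   20   24   25   19   20   20   22   19   20   19   19
220   46   59   68   73   60   42   23   21   18   22   23   17   19   20   18   21   19   19   22   22   19   20
221   48   57   69   78   76   52   31   24   21   23   19   18   18   17   21   16   22   22   20   24   28   35
222   54   62   76   84   78   56   31   29   37   38   28   19   22   18   18   17   23   28   33   41   52   63
223   71   77   84   88   77   53   34   43   55   59   49   42   39   26   21   24   32   41   60   72   86   96
224   86   86   85   88   78   58   35   42   67   77   70   67   61   
[... 7787 characters left out ...]
7   33   32   34
230   17   41   40   40   41   41   41   42   41   43   45   45   45   44   47   42   42   35   32   33   30   29
231   41   41   41   41   40   40   39   40   41   40   42   42   43   44   41   41   41   31   31   30   29   27
232   40   40   41   41  518   39   41   38   38   39   38   39   39   42   39   40   37   29   28   27   25   27
233   42   41   42   40   40   37   38   37   35   35   38   38   38   38   36   36   39   39   26   26   22   23
234   40   41   38   38   38   37   37   34   34   32   35   36   38   36   33   38   38   39   39   21   22   20
235   37   38   36   35   36   33   33   33   30   28   33   34   34   32   37   38   37   38   38   36   35   18
```

Depth puts the pointer at stand x ≈ -99.5 mm and the blade at ≈ -109 mm, so I draw about 9 mm more.

Emit:
apply_moves([
  {"gripper": 1, "translation": [-0.001, -0.0028, 0], "rotation": [0, 0, 0]},
  {"gripper": 1, "translation": [-0.002, -0.0057, 0], "rotation": [0, 0, 0]},
  {"gripper": 1, "translation": [-0.0031, -0.0085, 0], "rotation": [0, 0, 0]},
  {"gripper": 1, "translation": [-0.0031, -0.0085, 0], "rotation": [0, 0, 0]},
  {"gripper": 1, "translation": [-0.0031, -0.0085, 0], "rotation": [0, 0, 0]},
])

```text
time_s: 6.55
eef_pos: [0.4744, -0.069, 0.084]
orientation: [0.821, 0.571, 0.002, -0.001]
force: [0.2, 10.5, 5.8]
opening: 0.093
finger_force: 78.0
```

```bash
cat > m.py <<'E'
from h import *
o=np.array([.5211,.0721]);a=1.2235;ex=np.array([np.cos(a),np.sin(a)]);ey=np.array([-ex[1],ex[0]])
m=monitor.sense();print(m['eef_pos'],m['force'],m['opening'],m['finger_force'])
for i in range(3):
    im,d=grab('scene');P=pts('scene',d)
    X=(P[...,:2]-o)@ex*1000;Y=(P[...,:2]-o)@ey*1000+3;Z=P[...,2]*1000
    M=(X<-85)&(X>-125)&(Y>28)&(Y<54)&(Z>49)&(Z<80)
    for v,u in zip(*np.where(M)):
        if i==0: print(v,u,X[v,u].round(1),Y[v,u].round(1),Z[v,u].round(1))
    p=M&(Y<42)&(Z<62);b=M&(Y>=42.5)&(Z<58);print(p.sum(),X[p].mean(),b.sum(),X[b].mean())
f=im[185:255,225:295];cv2.imwrite('pics/c8.png',cv2.resize(f,None,fx=8,fy=8,interpolation=cv2.INTER_CUBIC)[:,:,::-1])
E
python3 m.py
```

```text
[ 0.47436662 -0.06896558  0.0839694 ] [ 0.24053625 10.52003744  5.779213  ] 0.09301126812865768 77.97858058707789
214 261 -106.9 31.0 73.1
214 262 -108.3 32.5 73.2
215 261 -107.0 30.9 70.7
215 262 -108.0 32.8 71.1
215 263 -108.3 35.7 72.2
215 264 -108.8 38.1 73.0
216 260 -106.0 28.9 67.9
216 261 -106.6 31.4 68.8
216 262 -105.5 35.8 70.9
216 263 -107.3 36.8 70.7
216 264 -104.7 43.0 74.1
216 265 -110.6 39.2 70.6
217 262 -105.8 35.4 68.4
217 263 -106.3 38.0 69.3
217 264 -105.9 41.6 70.8
218 263 -107.7 36.5 65.9
218 264 -108.9 38.1 66.1
219 263 -106.3 38.1 64.7
219 264 -109.2 37.8 63.6
220 263 -107.0 37.3 61.8
220 264 -106.7 40.8 63.4
221 263 -106.5 37.9 60.0
221 264 -106.5 41.0 61.3
222 263 -106.3 38.2 57.9
222 264 -109.1 38.0 56.8
223 263 -106.3 38.2 55.6
223 264 -107.3 40.1 56.0
224 263 -107.0 37.4 52.7
224 264 -109.6 37.5 51.8
224 266 -109.0 44.4 54.9
225 263 -106.6 37.9 50.7
225 264 -108.8 38.5 50.2
225 266 -106.4 47.4 54.8
225 267 -109.0 47.6 54.0
226 266 -108.0 45.7 51.2
226 267 -106.8 50.1 53.5
227 266 -107.4 46.3 49.4
227 267 -108.2 48.5 50.0
11 -107.35241319808262 7 -107.83523941573465
12 -107.62107651958347 6 -108.88240983889504
12 -107.25621662771856 5 -108.80881995475563
```

View pics/c8.png

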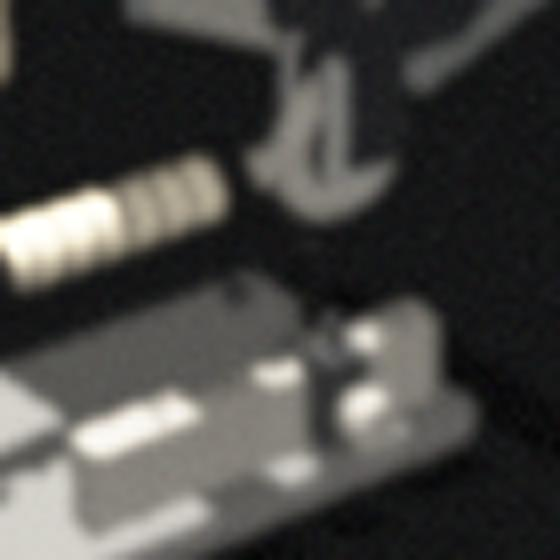

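The pointer (crop about (310,310)) is now about 1 mm short of the blade (about (335,325)). I add 1 mm and hold.

Emit:
apply_moves([
  {"gripper": 1, "translation": [-0.0003, -0.0009, 0], "rotation": [0, 0, 0]},
  {"gripper": 1, "translation": [-0.0003, -0.0009, 0], "rotation": [0, 0, 0]},
  {"gripper": 1, "translation": [-0.0003, -0.0009, 0], "rotation": [0, 0, 0]},
  {"gripper": 1, "translation": [-0.0003, -0.0009, 0], "rotation": [0, 0, 0]},
  {"gripper": 1, "translation": [-0.0003, -0.0009, 0], "rotation": [0, 0, 0]},
  {"gripper": 1, "translation": [-0.0003, -0.0009, 0], "rotation": [0, 0, 0]},
  {"gripper": 1, "translation": [-0.0003, -0.0009, 0], "rotation": [0, 0, 0]},
  {"gripper": 1, "translation": [-0.0003, -0.0009, 0], "rotation": [0, 0, 0]},
])

```text
time_s: 7.5
eef_pos: [0.4741, -0.0698, 0.084]
orientation: [0.821, 0.571, 0.002, -0.001]
force: [0.2, 10.2, 6.3]
opening: 0.094
finger_force: 78.0
```

```bash
python3 m.py | grep -v "^2[12]"
```

```text
[ 0.47408825 -0.06975828  0.08396591] [ 0.23747628 10.17035183  6.29646581] 0.09385071574148214 77.98572798259556
17 -108.53265878151804 7 -108.1942447141524
14 -108.22606134878359 6 -108.95331073972375
16 -108.73086506868125 6 -108.31866609089444
```

Emit:
apply_moves([
  {"gripper": 1, "translation": [0, 0, 0], "rotation": [0, 0, 0]},
  {"gripper": 1, "translation": [0, 0, 0], "rotation": [0, 0, 0]},
  {"gripper": 1, "translation": [0, 0, 0], "rotation": [0, 0, 0]},
  {"gripper": 1, "translation": [0, 0, 0], "rotation": [0, 0, 0]},
  {"gripper": 1, "translation": [0, 0, 0], "rotation": [0, 0, 0]},
  {"gripper": 1, "translation": [0, 0, 0], "rotation": [0, 0, 0]},
  {"gripper": 1, "translation": [0, 0, 0], "rotation": [0, 0, 0]},
  {"gripper": 1, "translation": [0, 0, 0], "rotation": [0, 0, 0]},
])

```text
time_s: 8.45
eef_pos: [0.4741, -0.0698, 0.084]
orientation: [0.821, 0.571, 0.002, -0.001]
force: [0.5, 10.2, 6.0]
opening: 0.092
finger_force: 78.0
```

Emit:
apply_moves([
  {"gripper": 1, "translation": [0, 0, 0], "rotation": [0, 0, 0]},
  {"gripper": 1, "translation": [0, 0, 0], "rotation": [0, 0, 0]},
  {"gripper": 1, "translation": [0, 0, 0], "rotation": [0, 0, 0]},
  {"gripper": 1, "translation": [0, 0, 0], "rotation": [0, 0, 0]},
  {"gripper": 1, "translation": [0, 0, 0], "rotation": [0, 0, 0]},
  {"gripper": 1, "translation": [0, 0, 0], "rotation": [0, 0, 0]},
  {"gripper": 1, "translation": [0, 0, 0], "rotation": [0, 0, 0]},
  {"gripper": 1, "translation": [0, 0, 0], "rotation": [0, 0, 0]},
])

```text
time_s: 9.25
eef_pos: [0.4741, -0.0697, 0.084]
orientation: [0.821, 0.571, 0.002, -0.001]
force: [0.1, 10.1, 5.7]
opening: 0.098
finger_force: 78.0
```

Emit:
apply_moves([
  {"gripper": 1, "translation": [0, 0, 0], "rotation": [0, 0, 0]},
  {"gripper": 1, "translation": [0, 0, 0], "rotation": [0, 0, 0]},
  {"gripper": 1, "translation": [0, 0, 0], "rotation": [0, 0, 0]},
  {"gripper": 1, "translation": [0, 0, 0], "rotation": [0, 0, 0]},
  {"gripper": 1, "translation": [0, 0, 0], "rotation": [0, 0, 0]},
  {"gripper": 1, "translation": [0, 0, 0], "rotation": [0, 0, 0]},
  {"gripper": 1, "translation": [0, 0, 0], "rotation": [0, 0, 0]},
  {"gripper": 1, "translation": [0, 0, 0], "rotation": [0, 0, 0]},
])

```text
time_s: 10.05
eef_pos: [0.4741, -0.0698, 0.084]
orientation: [0.821, 0.571, 0.002, -0.001]
force: [0.3, 9.6, 5.6]
opening: 0.097
finger_force: 78.0
```

```bash
python3 m.py | grep -v "^2[12]"
```

```text
[ 0.47410338 -0.06975265  0.0839758 ] [0.30373796 9.56954373 5.58794525] 0.09671989518158254 77.98563869437203
16 -108.85848626401545 5 -108.16169521990244
15 -108.20324128175541 7 -108.59228632661586
16 -108.71618010187935 6 -108.86617601975941
```

```bash
python3 -c "
from workcell import r
print(r.close_job())"
```

```text
the job is handed in; nothing more can be done
None
```

The job is handed in: I switched the readout on with the rod still in, then drew the rod out until the pointer was level with the cursor blade (within about 1 mm by depth measurement). It was held there for about 2.5 s, with the ring still gripped against the spring at the end; no verdict came back.

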